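# Charge the mill jar and hold the index plunger back

### The job

Lower the white porcelain grinding ball gently into the deep mill jar, set it on the bottom without dropping or pressing it, and let go of it. Only then pull the red knob of the sprung index plunger straight up, fully back, so that its pin is clear of the hole in the table, and finish while still gripping and holding it there, so that a helper could turn the table. Leave the two mugs and the glaze jar where they stand.

Things in the scene. Friction and masses are not known exactly. Their poses are not given: they have to be found in the camera images.
- ball: White porcelain grinding ball, 44 mm in diameter, about 0.1 kg, smooth; it rests on top of a short terracotta ring prop (fixed, 38 mm across, 25 mm high), so its centre is 43 mm above the bench at first. The origin is the ball's centre; its axes mean nothing.
- prop: Terracotta ring prop fixed to the bench, 38 mm outside and 26 mm inside diameter, 25 mm high, which carries the ball at first. Origin: centre of its underside, on the bench.
- mill: Charging stand, fixed: green drum with a round aluminium index table (310 mm across, top 60 mm above the bench) with dark index holes; nothing of it turns in this job. Origin: on the bench under the table's centre. The white jar stands at the centre; the plunger 135 mm from it along the stand's own -x, on a steel bracket (outer edge 191 mm from the centre, 44 mm wide, 87 mm high).
- jar_floor (a point): Centre of the flat inner floor of the white mill jar, 68 mm above the bench. The jar is open at the top, round and straight, 140 mm inside and 150 mm outside diameter, 72 mm deep inside, fixed to the table. The ball's centre is 22 mm above this point's height when it lies on the floor; it may then roll a little.
- jar_mouth (a point): Centre of the jar's open mouth, level with its rim, 140 mm above the bench.
- knob_grip (a point): Centre of the red pull knob on top of the index plunger, where to grip: an upright plain cylinder, 30 mm in diameter and 28 mm high, centre 122 mm above the bench when the pin is seated. The jar's outer wall is 60 mm from the knob's axis; otherwise free all round. Under it a brass barrel, 22 mm across, up to 106 mm, on an arm up to 87 mm. Moves with the plunger.
- plunger (a joint): Travel of the sprung index plunger straight up, m: 0 = pin seated in its hole, 0.022 = fully back, against a solid stop. The pin goes 12 mm into the table. The spring pushes back with 5 N at 0, rising to 10.5 N at 0.022; let go, it snaps down again.
- mug_a: Blue mug, 76 mm in diameter, 90 mm high, with a handle; to be left alone. Origin: centre of its underside.
- mug_b: White mug, 76 mm in diameter, 90 mm high, with a handle; to be left alone. Origin: centre of its underside.
- glaze_jar: Amber glaze jar with a black lid, 66 mm in diameter, 90 mm high; to be left alone. Origin: centre of its underside.
There are look-alikes about, which are no part of the job. Several things have the shape of the ball; the one meant has the colours described above.

How it is judged:
On the way, in this order (a step that is already met when the one before it is completed fails the run):
1. the ball lies on the floor of the jar, let go of, and the plunger is still seated (horizontal distance between ball and jar_floor below 0.052 m and z of ball in the frame of jar_floor between 0.012 and 0.032 m and contact force between the fingers and ball below 0.1 N and value of joint plunger below 0.004 m), for 0.2 s.
2. the fingers hold the plunger fully back (value of joint plunger above 0.017 m and contact force between the fingers and plunger above 2 N), for 0.2 s.
At the end, for the whole second after the job is handed in: The fingers still grip the red knob (over 2 N) and hold the plunger more than 17 mm up of its 22 mm; the ball lies on the jar's floor (centre less than 32 mm above it), untouched by the robot; the mugs and the glaze jar are within 30 mm of where they stood (all of step 2 and horizontal distance between ball and jar_floor below 0.052 m and z of ball in the frame of jar_floor between 0.012 and 0.032 m and contact force between the arm and ball below 0.1 N and distance of each of mug_a, mug_b, glaze_jar from where it was at the start of the episode below 0.03 m); the arm keeps its last pose, push and grip.
It fails at once if the plunger is pulled (over 6 mm) before the ball lies in the jar (value of joint plunger above 0.006 m and not (horizontal distance between ball and jar_floor below 0.052 m and z of ball in the frame of jar_floor below 0.06 m)).
It fails at once if the ball is dropped into the jar (faster than 0.5 m/s inside it, a fall of over 13 mm) (horizontal distance between ball and jar_floor below 0.07 m and z of ball in the frame of jar_floor below 0.075 m and linear speed of ball above 0.5 m/s).
It fails at once if the ball is pressed or knocked against the jar with more than 25 N (contact force between ball and mill above 25 N).
It fails at once if a mug or the glaze jar is pushed away (over 30 mm) or tipped (distance of any of mug_a, mug_b, glaze_jar from where it was at the start of the episode above 0.03 m or angle between any of mug_a, mug_b, glaze_jar's own z axis and vertical above 0.3 rad).
It also fails if it takes over 53 s, if anything falls off the work surface, if the arm or the gripper's body presses on something with over 40 N, if the wrist force passes 120 N, or if a joint passes its speed limit or range.

### The arm

A 7-joint arm with a two-finger parallel gripper is mounted at the origin on the work surface. World frame = base frame: x ahead of the robot, y to its left, z up, the work surface at z = 0. Lengths are in m, angles in rad, forces in N, time in s.
With the tool pointing down it reaches from about 0.425 to 1.025 m from the base axis. Payload 9.4 kg.
Tool frame: the origin (TCP) lies on the centre line of the jaws, within the pads' length; the fingertips stand 8 mm ahead of it and the grasp point (between the pads) lies 11 mm behind it; z points along the fingers, y is the direction in which the jaws open and shut (so a half turn about z gives the same grasp; the last joint's range is limited). The gripper opens to 93 mm and grips with 3 to 60 N. Pads are 15 mm wide; open, the fingers measure 128 mm over their backs; the gripper's body (75 mm by 188 mm) begins 65 mm behind the grasp point.
Start: joints at [1.268, 0.599, -0.003, 1.599, 0.002, 0.943, -0.08], TCP at [0.162, -0.707, 0.227] pointing down, gripper open.
Joint ranges: [-2.57, 2.57], [-0.35, 1.97], [-1.29, 1.29], [0.11, 2.56], [-1.05, 4.19], [0.11, 1.86], [-2.63, 2.63]. Speed limits (rad/s): [2.22, 2.22, 3.01, 3.01, 3.14, 3.14, 3.14].

### API

Orientations are given as a unit quaternion [x, y, z, w].
In Python, from workcell import manip, grab_frame, calibration, job_done, finder gives the robot as it stands.
- The arm moves only by the shell command python3 -m jog 'ROWS'. ROWS is JSON, a list of rows, each an object of numbers: "x", "y", "z": the shift along the world's x, y, z in cm; "wx", "wy", "wz": the turn, a rotation vector about the world's x, y, z in degrees; "grip": the closure, from -1 (fully open) to 1 (shut). In form: [{"x": .., "y": .., "z": .., "wx": .., "wy": .., "wz": .., "grip": ..}, ...]. A call has exactly 10 rows; each row shifts and turns the commanded pose from where the row before left it; what a row does not reach is not made up. A row lasts 1/10 s, in which the tool goes at most 50 mm and 8.59 degrees, less where a joint would pass 70% of its speed; a pose out of reach is approached as far as the arm can. A call is refused whole if a number of a shift passes 5 or a number of a turn 8.59, either way. A call with a gripper value outside its range is refused whole. The fingers move at their own pace and stop on an object; the grip force is fixed at half the most. Time passes only in rows, so rows that do not move let the fingers close, or fill a call up. It gives the time, the measured TCP pose, the force and the opening at its end, in the units of the state.
- manip.read_state(): the state, without advancing time (a new reading comes with each control period).
- grab_frame(name): name is "scene" or "top" or "wrist"; returns the picture (420x560x3 uint8, red, green, blue); there is no depth.
- calibration(name): a dict with "fx", "fy", "cx", "cy" (pixels), "eye" and "attitude" of the camera in the world. Camera axes: x right, y down, z forward; pixel columns grow to the right and rows downward; lengths in m; the calibration is good to about 2 mm. A picture is of the moment at which its call begins: read the wrist's pose just before it. calibration takes no time and is no camera call; for the wrist camera it gives the pose at the moment of the call.
- job_done(): hands the job in, once; it reports no verdict.
Trained networks look in the newest picture that a camera, given by its name, has taken for a name from the list of things; names that differ only in an ending like _2 or _b are one class to them, and where a whole thing is asked for, a point or a joint stands for the part that bears it (a point fixed in the world has none). Each returns a list of dicts, best first, with "p" (0 to 1); they miss things now and then, are a little off and sometimes report something else, mostly with a low value. They report only what shows in the picture. A call takes as long as a camera call. They do not tell look-alikes from the thing itself.
- finder.spot_in(camera, label): "position" ([x, y, z] in m, in the coordinates of the camera as it stood for that picture, good to about 4 mm: the middle of the surface that is visible of it).
- finder.regions_of(camera, label): "pixels" (420x560 bool, what is visible of it).
The state is a dict: "time": time; "joint_positions": joint angles; "joint_vel": joint speeds; "tau": joint torques, N m; "position": TCP position; "ee_rot": TCP orientation; "ft_force": force on the tool from outside, world axes, zero at the start; "wrist_torque": the same for the moment, N m; "gripper_width": opening from 0.0 (shut) to 1.0 (fully open).
Only numpy, scipy, OpenCV 4.12 (cv2) and the standard library are available. Lean on these libraries where they do the work, as an engineer would, in place of code of your own. Each camera call takes 0.05 s, during which the arm holds its last target. There are 200 camera calls.

## Working session

There is one attempt and no reset: what is moved stays moved. The work goes in short steps, Python scripts to look and compute and a shell command to move; the robot and the scene stay as the last step left them, time stands still between calls to the robot, and variables do not carry over. Pictures are saved under pics/ and viewed, about 8 in all and at most 12, crops included, and the job is handed in when it is done.

```bash
mkdir -p pics; cat > h.py <<'E'
import numpy as np, cv2
from scipy.spatial.transform import Rotation as R
from workcell import manip, grab_frame, calibration, job_done, finder
def att(c):
    a=np.array(c["attitude"]); return R.from_quat(a).as_matrix() if a.size==4 else a.reshape(3,3)
def world(c,p): return att(c)@np.array(p)+np.array(c["eye"])
def atz(c,u,v,z):
    d=att(c)@np.array([(u-c["cx"])/c["fx"],(v-c["cy"])/c["fy"],1]); e=np.array(c["eye"]); return e+d*(z-e[2])/d[2]
def save(n,im): cv2.imwrite(f"pics/{n}.png",im[:,:,::-1])
E
python3 - <<'E'
from h import *
print(manip.read_state())
ims=[]
for cam in("scene","top"):
    im=grab_frame(cam);c=calibration(cam);save(cam+"0",im)
    print(cam,c)
    for l in ("ball","prop","mill","knob_grip","plunger","mug_a","glaze_jar"):
        for r in finder.spot_in(cam,l)[:5]:
            w=world(c,r["position"]);p=np.array(r["position"]);print(l,round(r["p"],2),w.round(3),(p[0]/p[2]*c["fx"]+c["cx"]).round(),(p[1]/p[2]*c["fy"]+c["cy"]).round())
E
```

```text
{'time': 0.0, 'joint_positions': array([ 1.26830687,  0.60014111, -0.00252978,  1.60016164,  0.00177445,
        0.94288966, -0.07976733]), 'joint_vel': array([3.16687298e-04, 1.02582497e-03, 6.83521453e-04, 8.33583881e-04,
       5.74417769e-04, 6.57141397e-05, 1.81166353e-03]), 'tau': array([-2.39029287e-04, -7.65074015e+01,  1.49715152e+00, -2.52359158e+01,
       -5.24775486e-02,  1.66742387e-02,  1.89445964e-04]), 'position': array([ 0.16217924, -0.70611915,  0.22573726]), 'ee_rot': array([ 9.93630172e-01,  1.12687365e-01, -1.55715489e-04, -7.83439979e-04]), 'ft_force': array([ 0.45721536, -0.20694419,  0.14799932]), 'wrist_torque': array([0.01302756, 0.05383884, 0.04712226]), 'gripper_width': 1.0018637779376929}
scene {'fx': 394.93382373041965, 'fy': 394.93382373041965, 'cx': 285.3640785608266, 'cy': 218.16390516868046, 'eye': array([ 1.08706312, -0.52773577,  0.57957374]), 'attitude': array([ 0.80104778,  0.40631529, -0.18848649, -0.3971186 ])}
ball 0.96 [ 0.45  -0.454  0.035] 114.0 262.0
ball 0.95 [ 0.644 -0.381  0.037] 193.0 307.0
ball 0.9 [ 0.543 -0.412  0.05 ] 152.0 275.0

[... 442 characters left out ...]
04336, -0.17082133,  1.1518102 ]), 'attitude': array([ 0.71292525, -0.69471669,  0.065576  , -0.06932606])}
ball 0.79 [ 0.439 -0.447  0.04 ] 407.0 287.0
ball 0.77 [ 0.585 -0.487  0.039] 422.0 224.0
ball 0.6 [ 0.528 -0.406  0.059] 390.0 246.0
ball 0.6 [ 0.627 -0.377  0.038] 375.0 205.0
ball 0.17 [ 0.453 -0.263  0.004] 324.0 279.0
mill 0.75 [0.592 0.064 0.063] 183.0 213.0
knob_grip 0.58 [0.47  0.031 0.139] 187.0 264.0
knob_grip 0.27 [0.587 0.064 0.061] 183.0 215.0
plunger 0.6 [ 0.455 -0.266  0.003] 325.0 278.0
plunger 0.46 [0.467 0.025 0.138] 191.0 265.0
mug_a 0.88 [ 0.616 -0.28   0.025] 332.0 209.0
mug_a 0.63 [ 0.451 -0.265  0.004] 325.0 280.0
glaze_jar 0.62 [ 0.731 -0.154  0.092] 280.0 152.0
```

View pics/top0.png

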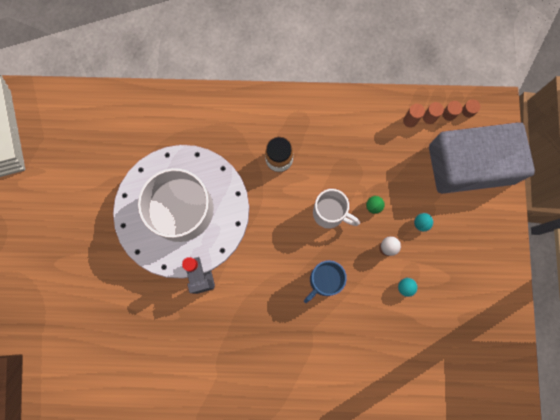

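View pics/scene0.png

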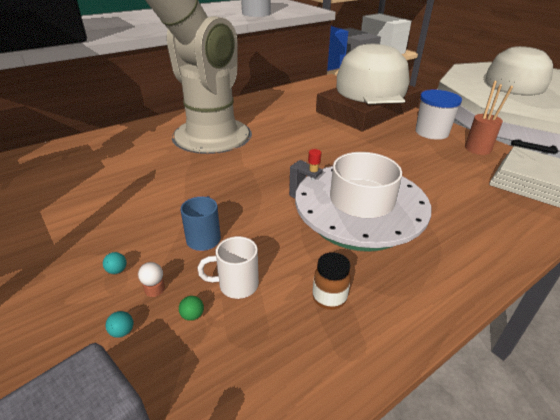

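The top view shows the white ball at (390,246) on its prop, with teal balls at (424,222) and (408,287), a green one at (375,205), and the mugs at (332,209) and (327,279). The glaze jar is at (279,153), the mill jar mouth is around (175,203), and the red knob is at (189,265). The scene view agrees.

```bash
python3 - <<'E'
from h import *
from scipy.optimize import least_squares
def circ(c,pts,z):
    P=np.array([atz(c,u,v,z)[:2] for u,v in pts]); m=P.mean(0)
    s=least_squares(lambda q:np.hypot(P[:,0]-q[0],P[:,1]-q[1])-q[2],[*m,.1],loss="soft_l1",f_scale=.002);return s.x.round(4)
for cam,bp in(("top",(390,246)),("scene",(150,274))):
    im=grab_frame(cam);c=calibration(cam)
    for r in finder.regions_of(cam,"ball"):
        v,u=np.nonzero(r["pixels"])
        if np.hypot(u.mean()-bp[0],v.mean()-bp[1])<12: print(cam,"ball",len(u),u.mean(),v.mean(),atz(c,u.mean(),v.mean(),.043).round(4))
    hsv=cv2.cvtColor(im,cv2.COLOR_RGB2HSV)
    red=((hsv[...,0]<6)|(hsv[...,0]>174))&(hsv[...,1]>200)&(hsv[...,2]>120)
    red=red.astype(np.uint8); n,l,s,ce=cv2.connectedComponentsWithStats(red)
    for i in range(1,n):
        if s[i,4]>40: print("red",s[i],ce[i],atz(c,*ce[i],.136 if cam=="top" else .125).round(4))
    r=finder.regions_of(cam,"mill")[0]; m=r["pixels"].astype(np.uint8)
    ct=max(cv2.findContours(m,0,1)[0],key=cv2.contourArea)
    h=cv2.convexHull(ct)[:,0].astype(float); print("mill",m.sum(),len(h),circ(c,h,.06))
    for l in("mug_a","glaze_jar","jar_mouth"):
        for r in finder.regions_of(cam,l):
            v,u=np.nonzero(r["pixels"]);print(l,r["p"],u.mean(),v.mean(),atz(c,u.mean(),v.mean(),.05).round(3))
    if cam=="top":
        g=(hsv[...,1]<60).astype(np.uint8)*255
        e=cv2.Canny(im,60,150)
        v,u=np.nonzero(e[165:245,130:217]);u=u+130;v=v+165
        cv=cv2.resize(im[140:300,100:230],None,fx=4.5,fy=3.7)
        save("crop",cv2.resize(im[140:300,100:230],None,fx=3.7,fy=3.7,interpolation=cv2.INTER_CUBIC))
        # rim candidates: search center maximizing edges at r=.07/.075
        P=np.array([atz(c,a,b,.14)[:2] for a,b in zip(u,v)])
        best=max(((np.sum(np.exp(-((np.hypot(P[:,0]-x,P[:,1]-y)-.0725)/.003)**2)),x,y) for x in np.arange(.55,.65,.002) for y in np.arange(.02,.12,.002)));print("rim",best)
E
```

```text
top ball 290 390.6310344827586 245.32758620689654 [ 0.5316 -0.4114  0.043 ]
red [183 259  14  11 110] [189.27272727 263.9       ] [0.4704 0.0282 0.136 ]
mill 14529 47 [0.5985 0.0698 0.1551]
mug_a 0.88 332.31773399014776 209.07142857142858 [ 0.611 -0.277  0.05 ]
mug_a 0.68 327.03274559193954 279.120067170445 [ 0.451 -0.266  0.05 ]
glaze_jar 0.66 279.1142857142857 154.12857142857143 [ 0.74  -0.151  0.05 ]
glaze_jar 0.45 189.22105263157894 264.22105263157897 [0.476 0.045 0.05 ]
jar_mouth 0.94 181.5535932617851 213.53097405243852 [0.592 0.07  0.05 ]
rim (np.float64(216.0300571959485), np.float64(0.5960000000000001), np.float64(0.06999999999999997))
scene ball 431 150.07888631090486 273.8143851508121 [ 0.5305 -0.4113  0.043 ]
mill 10688 37 [0.5624 0.0717 0.1994]
mug_a 0.95 234.4516514126542 267.2300039793076 [ 0.613 -0.279  0.05 ]
mug_a 0.76 200.90209394453876 222.75155631013016 [ 0.456 -0.268  0.05 ]
glaze_jar 0.66 331.3174140943506 280.80489225393126 [ 0.745 -0.154  0.05 ]
jar_mouth 0.89 359.051298761754 201.23992179499115 [0.596 0.068 0.05 ]
jar_mouth 0.56 314.5652173913044 156.6086956521739 [0.374 0.119 0.05 ]
```

View pics/crop.png

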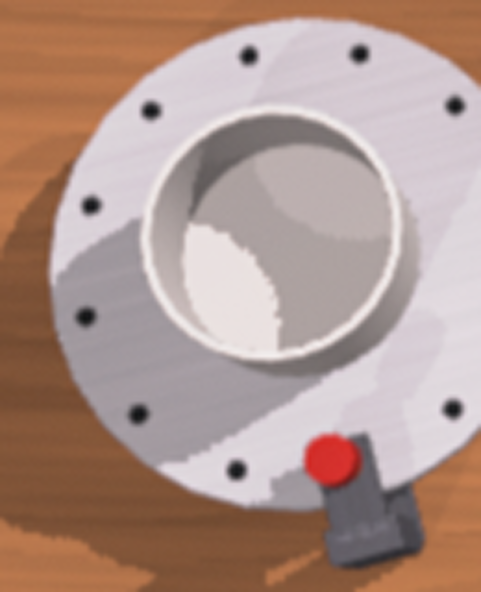

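Positions: ball (0.531,-0.411), jar (0.597,0.070), knob (0.470,0.028). The current jaw direction of about 103° suits the ball, and it's within 5° of the tangent at the knob.

```bash
python3 -m jog '[{"x":3,"y":2.4},{"x":3,"y":2.4},{"x":3,"y":2.4},{"x":3,"y":2.4},{"x":3,"y":2.4},{"x":3,"y":2.4},{"x":3,"y":2.4},{"x":3,"y":2.4},{"x":3,"y":2.4},{"x":3,"y":2.4}]'
```

```text
validation failed for argument at $[0]...
```

```bash
python3 -m jog '[{"x":3,"y":2.4,"z":0,"wx":0,"wy":0,"wz":0,"grip":-1},{"x":3,"y":2.4,"z":0,"wx":0,"wy":0,"wz":0,"grip":-1},{"x":3,"y":2.4,"z":0,"wx":0,"wy":0,"wz":0,"grip":-1},{"x":3,"y":2.4,"z":0,"wx":0,"wy":0,"wz":0,"grip":-1},{"x":3,"y":2.4,"z":0,"wx":0,"wy":0,"wz":0,"grip":-1},{"x":3,"y":2.4,"z":0,"wx":0,"wy":0,"wz":0,"grip":-1},{"x":3,"y":2.4,"z":0,"wx":0,"wy":0,"wz":0,"grip":-1},{"x":3,"y":2.4,"z":0,"wx":0,"wy":0,"wz":0,"grip":-1},{"x":3,"y":2.4,"z":0,"wx":0,"wy":0,"wz":0,"grip":-1},{"x":3,"y":2.4,"z":0,"wx":0,"wy":0,"wz":0,"grip":-1}]'
```

```text
time: 2.4
position: [0.4635, -0.4656, 0.2268]
ee_rot: [0.994, 0.113, 0.0, 0.0]
ft_force: [0.8, -1.2, -0.1]
gripper_width: 1.0
```

```bash
python3 -m jog '[{"x":2,"y":1.5,"z":-1,"wx":0,"wy":0,"wz":0,"grip":-1},{"x":2,"y":1.5,"z":-1,"wx":0,"wy":0,"wz":0,"grip":-1},{"x":2,"y":1.5,"z":-1,"wx":0,"wy":0,"wz":0,"grip":-1},{"x":0.7,"y":0.9,"z":-1,"wx":0,"wy":0,"wz":0,"grip":-1},{"x":0,"y":0,"z":-1,"wx":0,"wy":0,"wz":0,"grip":-1},{"x":0,"y":0,"z":-1,"wx":0,"wy":0,"wz":0,"grip":-1},{"x":0,"y":0,"z":-1,"wx":0,"wy":0,"wz":0,"grip":-1},{"x":0,"y":0,"z":-0.7,"wx":0,"wy":0,"wz":0,"grip":-1},{"x":0,"y":0,"z":0,"wx":0,"wy":0,"wz":0,"grip":-1},{"x":0,"y":0,"z":0,"wx":0,"wy":0,"wz":0,"grip":-1}]'
python3 - <<'E'
from h import *
c=calibration("wrist");im=grab_frame("wrist");save("w1",im)
for r in finder.regions_of("wrist","ball"):
    v,u=np.nonzero(r["pixels"]);print(r["p"],len(u),u.mean(),v.mean(),atz(c,u.mean(),v.mean(),.043).round(4),im[r["pixels"]].mean(0).round())
print(manip.read_state()["position"],c["eye"])
E
```

```text
time: 3.4
position: [0.529, -0.4131, 0.1497]
ee_rot: [0.994, 0.112, -0.0, 0.0]
ft_force: [0.7, 0.5, -0.3]
gripper_width: 1.0
0.97 2377 266.3765250315524 81.6630206142196 [ 0.6269 -0.3806  0.043 ] [ 78. 152.  88.]
0.93 2028 275.7559171597633 209.82100591715977 [ 0.5281 -0.4103  0.043 ] [233. 227. 222.]
0.73 2111 382.4339175746092 159.1501657981999 [ 0.5901 -0.4862  0.043 ] [ 98. 162. 156.]
0.72 1432 295.9064245810056 297.088687150838 [ 0.4485 -0.4477  0.043 ] [ 79. 177. 172.]
[ 0.52939616 -0.41299804  0.15011485] [ 0.60826913 -0.39439351  0.30774287]
```

View pics/w1.png

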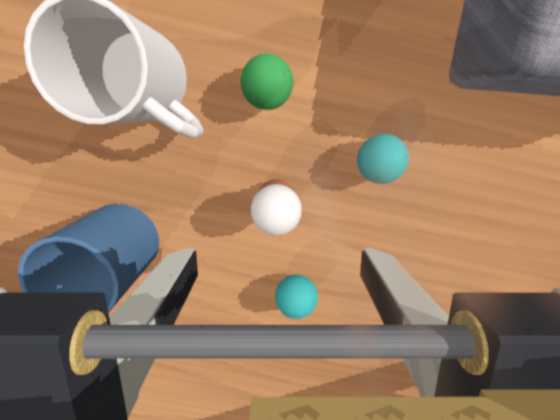

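The wrist view shows the white ball at (276,210) between the open jaws. The neighbouring balls and the mugs are clear of the fingers. I'll descend and close.

```bash
python3 -m jog '[{"x":0.1,"y":0.2,"z":-1.5,"wx":0,"wy":0,"wz":0,"grip":-1},{"x":0,"y":0,"z":-1.5,"wx":0,"wy":0,"wz":0,"grip":-1},{"x":0,"y":0,"z":-1.5,"wx":0,"wy":0,"wz":0,"grip":-1},{"x":0,"y":0,"z":-1.5,"wx":0,"wy":0,"wz":0,"grip":-1},{"x":0,"y":0,"z":-1.5,"wx":0,"wy":0,"wz":0,"grip":-1},{"x":0,"y":0,"z":-1.5,"wx":0,"wy":0,"wz":0,"grip":-1},{"x":0,"y":0,"z":-1.5,"wx":0,"wy":0,"wz":0,"grip":-1},{"x":0,"y":0,"z":-1.1,"wx":0,"wy":0,"wz":0,"grip":-1},{"x":0,"y":0,"z":0,"wx":0,"wy":0,"wz":0,"grip":-1},{"x":0,"y":0,"z":0,"wx":0,"wy":0,"wz":0,"grip":-1}]'
python3 -m jog '[{"x":0,"y":0,"z":0,"wx":0,"wy":0,"wz":0,"grip":-0.5},{"x":0,"y":0,"z":0,"wx":0,"wy":0,"wz":0,"grip":-0.2},{"x":0,"y":0,"z":0,"wx":0,"wy":0,"wz":0,"grip":0},{"x":0,"y":0,"z":0,"wx":0,"wy":0,"wz":0,"grip":0.1},{"x":0,"y":0,"z":0,"wx":0,"wy":0,"wz":0,"grip":1},{"x":0,"y":0,"z":0,"wx":0,"wy":0,"wz":0,"grip":1},{"x":0,"y":0,"z":0,"wx":0,"wy":0,"wz":0,"grip":1},{"x":0,"y":0,"z":0,"wx":0,"wy":0,"wz":0,"grip":1},{"x":0,"y":0,"z":0,"wx":0,"wy":0,"wz":0,"grip":1},{"x":0,"y":0,"z":0,"wx":0,"wy":0,"wz":0,"grip":1}]'
```

```text
time: 4.5
position: [0.5304, -0.4107, 0.0335]
ee_rot: [0.994, 0.113, -0.0, -0.0]
ft_force: [0.1, -0.7, 1.0]
gripper_width: 0.998
time: 5.5
position: [0.5303, -0.4106, 0.0336]
ee_rot: [0.994, 0.113, -0.0, -0.0]
ft_force: [0.5, 0.8, -0.0]
gripper_width: 0.46
```

```bash
python3 -m jog '[{"x":0,"y":0,"z":0.5,"wx":0,"wy":0,"wz":0,"grip":1},{"x":0,"y":0,"z":1,"wx":0,"wy":0,"wz":0,"grip":1},{"x":0,"y":0,"z":2,"wx":0,"wy":0,"wz":0,"grip":1},{"x":0,"y":0,"z":2.5,"wx":0,"wy":0,"wz":0,"grip":1},{"x":0,"y":0,"z":2.5,"wx":0,"wy":0,"wz":0,"grip":1},{"x":0,"y":0,"z":2.5,"wx":0,"wy":0,"wz":0,"grip":1},{"x":0,"y":0,"z":2.5,"wx":0,"wy":0,"wz":0,"grip":1},{"x":0,"y":0,"z":2.5,"wx":0,"wy":0,"wz":0,"grip":1},{"x":0,"y":0,"z":1.5,"wx":0,"wy":0,"wz":0,"grip":1},{"x":0,"y":0,"z":0.5,"wx":0,"wy":0,"wz":0,"grip":1}]'
python3 - <<'E'
from h import *
c=calibration("wrist");im=grab_frame("wrist");save("w2",im);print(manip.read_state()["gripper_width"])
E
```

```text
time: 6.5
position: [0.5308, -0.411, 0.2159]
ee_rot: [0.994, 0.113, 0.001, 0.001]
ft_force: [0.3, -0.2, 0.1]
gripper_width: 0.461
0.4594970295965293
```

View pics/w2.png

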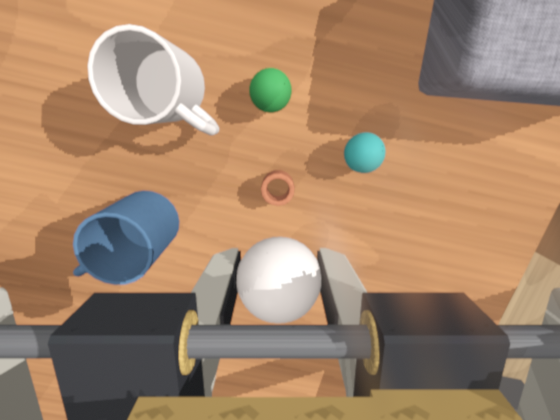

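The ball is held centred in the pads at (280,280), with the empty prop visible at (278,188). Next I carry it over the jar.

```bash
python3 -m jog '[{"x":0.5,"y":1.5,"z":0,"wx":0,"wy":0,"wz":0,"grip":1},{"x":0.5,"y":2.5,"z":0,"wx":0,"wy":0,"wz":0,"grip":1},{"x":0.5,"y":3.5,"z":0,"wx":0,"wy":0,"wz":0,"grip":1},{"x":0.5,"y":3.5,"z":0,"wx":0,"wy":0,"wz":0,"grip":1},{"x":0.5,"y":3.5,"z":0,"wx":0,"wy":0,"wz":0,"grip":1},{"x":0.5,"y":3.5,"z":0,"wx":0,"wy":0,"wz":0,"grip":1},{"x":0.5,"y":3.5,"z":0,"wx":0,"wy":0,"wz":0,"grip":1},{"x":0.5,"y":3.5,"z":0,"wx":0,"wy":0,"wz":0,"grip":1},{"x":0.5,"y":3.5,"z":0,"wx":0,"wy":0,"wz":0,"grip":1},{"x":0.5,"y":3.5,"z":0,"wx":0,"wy":0,"wz":0,"grip":1}]'
python3 -m jog '[{"x":0.4,"y":3.5,"z":0,"wx":0,"wy":0,"wz":0,"grip":1},{"x":0.4,"y":3.5,"z":0,"wx":0,"wy":0,"wz":0,"grip":1},{"x":0.4,"y":3.5,"z":0,"wx":0,"wy":0,"wz":0,"grip":1},{"x":0.4,"y":2.5,"z":0,"wx":0,"wy":0,"wz":0,"grip":1},{"x":0,"y":1.5,"z":0,"wx":0,"wy":0,"wz":0,"grip":1},{"x":0,"y":1,"z":0,"wx":0,"wy":0,"wz":0,"grip":1},{"x":0,"y":0.2,"z":0,"wx":0,"wy":0,"wz":0,"grip":1},{"x":0,"y":0,"z":0,"wx":0,"wy":0,"wz":0,"grip":1},{"x":0,"y":0,"z":0,"wx":0,"wy":0,"wz":0,"grip":1},{"x":0,"y":0,"z":0,"wx":0,"wy":0,"wz":0,"grip":1}]'
python3 - <<'E'
from h import *
c=calibration("wrist");im=grab_frame("wrist");save("w3",im)
# projected jar rim circle for the estimate
A=att(c).T
for p in [(.597,.07,.14)]:
    o=im.copy()
    for t in np.linspace(0,2*np.pi,60):
        q=A@(np.array(p)+[.0725*np.cos(t),.0725*np.sin(t),0]-np.array(c["eye"]))
        cv2.circle(o,(int(q[0]/q[2]*c["fx"]+c["cx"]),int(q[1]/q[2]*c["fy"]+c["cy"])),2,(255,0,255),-1)
    q=A@(np.array([.470,.028,.136])-np.array(c["eye"])); print(q[0]/q[2]*c["fx"]+c["cx"],q[1]/q[2]*c["fy"]+c["cy"])
save("w3o",o); print(manip.read_state()["position"])
E
```

```text
time: 7.55
position: [0.5795, -0.0877, 0.2122]
ee_rot: [0.994, 0.113, -0.001, -0.0]
ft_force: [0.8, -0.2, -0.7]
gripper_width: 0.458
time: 8.55
position: [0.5963, 0.065, 0.2137]
ee_rot: [0.994, 0.112, -0.0, 0.0]
ft_force: [0.1, 0.3, -0.6]
gripper_width: 0.459
288.16812159434596 359.2176510589959
[0.59632094 0.06527587 0.21367652]
```

View pics/w3o.png

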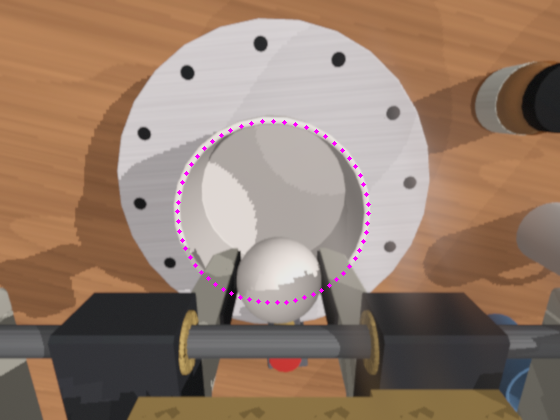

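The rim overlay matches the jar, so its position is confirmed, and the knob is at (286,360) as predicted. I'll lower the ball, slowly near the floor.

```bash
python3 -m jog '[{"x":0.1,"y":0.5,"z":-0.5,"wx":0,"wy":0,"wz":0,"grip":1},{"x":0,"y":0,"z":-1.5,"wx":0,"wy":0,"wz":0,"grip":1},{"x":0,"y":0,"z":-1.5,"wx":0,"wy":0,"wz":0,"grip":1},{"x":0,"y":0,"z":-1.5,"wx":0,"wy":0,"wz":0,"grip":1},{"x":0,"y":0,"z":-1.5,"wx":0,"wy":0,"wz":0,"grip":1},{"x":0,"y":0,"z":-1.5,"wx":0,"wy":0,"wz":0,"grip":1},{"x":0,"y":0,"z":-1.5,"wx":0,"wy":0,"wz":0,"grip":1},{"x":0,"y":0,"z":-1,"wx":0,"wy":0,"wz":0,"grip":1},{"x":0,"y":0,"z":-0.5,"wx":0,"wy":0,"wz":0,"grip":1},{"x":0,"y":0,"z":0,"wx":0,"wy":0,"wz":0,"grip":1}]'
python3 -m jog '[{"x":0,"y":0,"z":-0.3,"wx":0,"wy":0,"wz":0,"grip":1},{"x":0,"y":0,"z":-0.3,"wx":0,"wy":0,"wz":0,"grip":1},{"x":0,"y":0,"z":-0.3,"wx":0,"wy":0,"wz":0,"grip":1},{"x":0,"y":0,"z":-0.2,"wx":0,"wy":0,"wz":0,"grip":1},{"x":0,"y":0,"z":-0.2,"wx":0,"wy":0,"wz":0,"grip":1},{"x":0,"y":0,"z":-0.1,"wx":0,"wy":0,"wz":0,"grip":1},{"x":0,"y":0,"z":-0.1,"wx":0,"wy":0,"wz":0,"grip":1},{"x":0,"y":0,"z":0,"wx":0,"wy":0,"wz":0,"grip":1},{"x":0,"y":0,"z":0,"wx":0,"wy":0,"wz":0,"grip":1},{"x":0,"y":0,"z":0,"wx":0,"wy":0,"wz":0,"grip":1}]'
```

```text
time: 9.6
position: [0.5971, 0.0714, 0.103]
ee_rot: [0.994, 0.113, -0.0, 0.0]
ft_force: [0.2, -0.7, 0.1]
gripper_width: 0.463
time: 10.6
position: [0.5973, 0.0714, 0.0887]
ee_rot: [0.994, 0.113, 0.0, -0.0]
ft_force: [-0.4, 1.2, -1.2]
gripper_width: 0.465
```

```bash
python3 -m jog '[{"x":0,"y":0,"z":-0.1,"wx":0,"wy":0,"wz":0,"grip":1},{"x":0,"y":0,"z":-0.1,"wx":0,"wy":0,"wz":0,"grip":1},{"x":0,"y":0,"z":-0.1,"wx":0,"wy":0,"wz":0,"grip":1},{"x":0,"y":0,"z":-0.1,"wx":0,"wy":0,"wz":0,"grip":1},{"x":0,"y":0,"z":-0.1,"wx":0,"wy":0,"wz":0,"grip":1},{"x":0,"y":0,"z":-0.1,"wx":0,"wy":0,"wz":0,"grip":1},{"x":0,"y":0,"z":-0.05,"wx":0,"wy":0,"wz":0,"grip":1},{"x":0,"y":0,"z":0,"wx":0,"wy":0,"wz":0,"grip":1},{"x":0,"y":0,"z":0,"wx":0,"wy":0,"wz":0,"grip":1},{"x":0,"y":0,"z":0,"wx":0,"wy":0,"wz":0,"grip":1}]'
```

```text
time: 11.6
position: [0.5973, 0.0714, 0.0822]
ee_rot: [0.994, 0.113, 0.0, 0.0]
ft_force: [-0.0, -0.6, -1.6]
gripper_width: 0.462
```

```bash
python3 -m jog '[{"x":0,"y":0,"z":-0.05,"wx":0,"wy":0,"wz":0,"grip":1},{"x":0,"y":0,"z":0,"wx":0,"wy":0,"wz":0,"grip":1},{"x":0,"y":0,"z":-0.05,"wx":0,"wy":0,"wz":0,"grip":1},{"x":0,"y":0,"z":0,"wx":0,"wy":0,"wz":0,"grip":1},{"x":0,"y":0,"z":0,"wx":0,"wy":0,"wz":0,"grip":1},{"x":0,"y":0,"z":0,"wx":0,"wy":0,"wz":0,"grip":1},{"x":0,"y":0,"z":0,"wx":0,"wy":0,"wz":0,"grip":1},{"x":0,"y":0,"z":0,"wx":0,"wy":0,"wz":0,"grip":1},{"x":0,"y":0,"z":0,"wx":0,"wy":0,"wz":0,"grip":1},{"x":0,"y":0,"z":0,"wx":0,"wy":0,"wz":0,"grip":1}]'
```

```text
time: 12.6
position: [0.5973, 0.0714, 0.0811]
ee_rot: [0.994, 0.113, -0.0, 0.0]
ft_force: [0.4, -0.2, -0.3]
gripper_width: 0.459
```

About 0.5 mm above the floor, with no load showing. I'll open partway, staying inside the jar wall.

```bash
python3 -m jog '[{"x":0,"y":0,"z":0,"wx":0,"wy":0,"wz":0,"grip":0},{"x":0,"y":0,"z":0,"wx":0,"wy":0,"wz":0,"grip":-0.1},{"x":0,"y":0,"z":0,"wx":0,"wy":0,"wz":0,"grip":-0.2},{"x":0,"y":0,"z":0,"wx":0,"wy":0,"wz":0,"grip":-0.3},{"x":0,"y":0,"z":0,"wx":0,"wy":0,"wz":0,"grip":-0.4},{"x":0,"y":0,"z":0,"wx":0,"wy":0,"wz":0,"grip":-0.5},{"x":0,"y":0,"z":0,"wx":0,"wy":0,"wz":0,"grip":-0.5},{"x":0,"y":0,"z":0,"wx":0,"wy":0,"wz":0,"grip":-0.5},{"x":0,"y":0,"z":0,"wx":0,"wy":0,"wz":0,"grip":-0.5},{"x":0,"y":0,"z":0,"wx":0,"wy":0,"wz":0,"grip":-0.5}]'
python3 -m jog '[{"x":0,"y":0,"z":0.5,"wx":0,"wy":0,"wz":0,"grip":-0.5},{"x":0,"y":0,"z":1,"wx":0,"wy":0,"wz":0,"grip":-0.5},{"x":0,"y":0,"z":1.5,"wx":0,"wy":0,"wz":0,"grip":-0.5},{"x":0,"y":0,"z":2,"wx":0,"wy":0,"wz":0,"grip":-0.5},{"x":0,"y":0,"z":2,"wx":0,"wy":0,"wz":0,"grip":-0.5},{"x":0,"y":0,"z":2,"wx":0,"wy":0,"wz":0,"grip":-0.5},{"x":0,"y":0,"z":2,"wx":0,"wy":0,"wz":0,"grip":-0.5},{"x":0,"y":0,"z":2,"wx":0,"wy":0,"wz":0,"grip":-0.5},{"x":0,"y":0,"z":0.5,"wx":0,"wy":0,"wz":0,"grip":-0.5},{"x":0,"y":0,"z":0,"wx":0,"wy":0,"wz":0,"grip":-0.5}]'
python3 - <<'E'
from h import *
c=calibration("wrist");im=grab_frame("wrist");save("w4",im)
for r in finder.regions_of("wrist","ball"):
    v,u=np.nonzero(r["pixels"]);print(r["p"],len(u),u.mean(),v.mean(),atz(c,u.mean(),v.mean(),.09).round(4))
E
```

```text
time: 13.6
position: [0.5973, 0.0714, 0.0811]
ee_rot: [0.994, 0.113, -0.0, 0.0]
ft_force: [0.4, -0.6, 0.3]
gripper_width: 0.752
time: 14.6
position: [0.5977, 0.0714, 0.2172]
ee_rot: [0.994, 0.113, 0.001, -0.0]
ft_force: [-0.1, -0.0, -0.2]
gripper_width: 0.749
0.6 1816 278.6563876651982 206.15528634361235 [0.5949 0.0712 0.09  ]
0.32 67629 279.396856378181 169.32716733945497 [0.6285 0.0782 0.09  ]
```

View pics/w4.png

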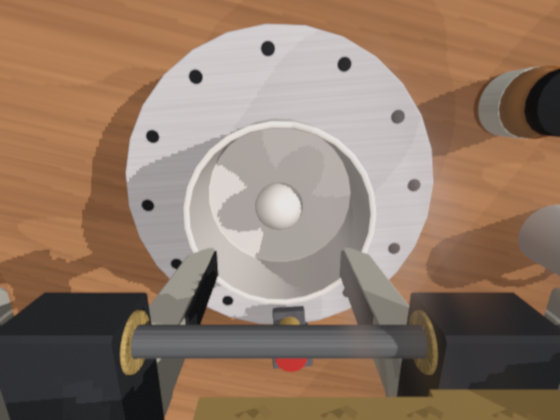

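The ball lies free in the middle of the jar floor, seen at (278,206) and located at (0.595,0.071). Next, over to the knob.

```bash
python3 -m jog '[{"x":-1,"y":-0.3,"z":0,"wx":0,"wy":0,"wz":1,"grip":-1},{"x":-2,"y":-0.7,"z":0,"wx":0,"wy":0,"wz":1,"grip":-1},{"x":-2,"y":-0.7,"z":0,"wx":0,"wy":0,"wz":1,"grip":-1},{"x":-2,"y":-0.7,"z":0,"wx":0,"wy":0,"wz":1,"grip":-1},{"x":-2,"y":-0.7,"z":0,"wx":0,"wy":0,"wz":1,"grip":-1},{"x":-2,"y":-0.7,"z":0,"wx":0,"wy":0,"wz":0,"grip":-1},{"x":-1.2,"y":-0.4,"z":0,"wx":0,"wy":0,"wz":0,"grip":-1},{"x":-0.6,"y":-0.1,"z":0,"wx":0,"wy":0,"wz":0,"grip":-1},{"x":0,"y":0,"z":0,"wx":0,"wy":0,"wz":0,"grip":-1},{"x":0,"y":0,"z":0,"wx":0,"wy":0,"wz":0,"grip":-1}]'
python3 - <<'E'
from h import *
c=calibration("wrist");im=grab_frame("wrist");save("w5",im)
hsv=cv2.cvtColor(im,cv2.COLOR_RGB2HSV)
red=(((hsv[...,0]<6)|(hsv[...,0]>174))&(hsv[...,1]>190)&(hsv[...,2]>170)).astype(np.uint8)
n,l,s,ce=cv2.connectedComponentsWithStats(red)
for i in range(1,n):
    if s[i,4]>100: print("red top",s[i],ce[i],atz(c,*ce[i],.136).round(4))
for l in("knob_grip","plunger"):
  for r in finder.spot_in("wrist",l)[:2]: print(l,r["p"],world(c,r["position"]).round(4))
E
```

```text
time: 15.7
position: [0.4701, 0.0288, 0.2161]
ee_rot: [0.988, 0.156, 0.0, -0.0]
ft_force: [0.0, -0.4, -1.0]
gripper_width: 0.998
knob_grip 0.92 [0.4722 0.0266 0.1357]
plunger 0.76 [0.474  0.0371 0.1413]
```

View pics/w5.png

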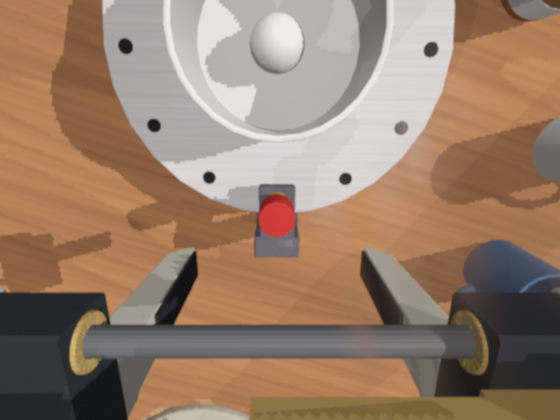

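The knob top is at (277,216), centred between the jaws, and the jaws open tangentially to the jar. Descending to grip.

```bash
python3 -m jog '[{"x":0.1,"y":-0.1,"z":-1,"wx":0,"wy":0,"wz":0,"grip":-1},{"x":0,"y":0,"z":-1.5,"wx":0,"wy":0,"wz":0,"grip":-1},{"x":0,"y":0,"z":-1.5,"wx":0,"wy":0,"wz":0,"grip":-1},{"x":0,"y":0,"z":-1.5,"wx":0,"wy":0,"wz":0,"grip":-1},{"x":0,"y":0,"z":-1.5,"wx":0,"wy":0,"wz":0,"grip":-1},{"x":0,"y":0,"z":-1.5,"wx":0,"wy":0,"wz":0,"grip":-1},{"x":0,"y":0,"z":-1.5,"wx":0,"wy":0,"wz":0,"grip":-1},{"x":0,"y":0,"z":-0.5,"wx":0,"wy":0,"wz":0,"grip":-1},{"x":0,"y":0,"z":0,"wx":0,"wy":0,"wz":0,"grip":-1},{"x":0,"y":0,"z":0,"wx":0,"wy":0,"wz":0,"grip":-1}]'
python3 -m jog '[{"x":0,"y":0,"z":0,"wx":0,"wy":0,"wz":0,"grip":-0.3},{"x":0,"y":0,"z":0,"wx":0,"wy":0,"wz":0,"grip":0},{"x":0,"y":0,"z":0,"wx":0,"wy":0,"wz":0,"grip":0.2},{"x":0,"y":0,"z":0,"wx":0,"wy":0,"wz":0,"grip":0.3},{"x":0,"y":0,"z":0,"wx":0,"wy":0,"wz":0,"grip":0.4},{"x":0,"y":0,"z":0,"wx":0,"wy":0,"wz":0,"grip":1},{"x":0,"y":0,"z":0,"wx":0,"wy":0,"wz":0,"grip":1},{"x":0,"y":0,"z":0,"wx":0,"wy":0,"wz":0,"grip":1},{"x":0,"y":0,"z":0,"wx":0,"wy":0,"wz":0,"grip":1},{"x":0,"y":0,"z":0,"wx":0,"wy":0,"wz":0,"grip":1}]'
```

```text
time: 16.85
position: [0.4705, 0.0274, 0.1112]
ee_rot: [0.988, 0.156, -0.0, 0.0]
ft_force: [0.5, 0.8, -0.2]
gripper_width: 0.998
time: 17.85
position: [0.4694, 0.0301, 0.1111]
ee_rot: [0.988, 0.157, -0.0, -0.001]
ft_force: [-3.1, 11.8, 3.0]
gripper_width: 0.314
```

It grips at 29 mm with a 12 N side load, so the command is about 3 mm off-centre. I'll relieve that and then pull up.

```bash
python3 -m jog '[{"x":-0.1,"y":0.2,"z":0,"wx":0,"wy":0,"wz":0,"grip":1},{"x":0,"y":0.1,"z":0,"wx":0,"wy":0,"wz":0,"grip":1},{"x":0,"y":0,"z":0.2,"wx":0,"wy":0,"wz":0,"grip":1},{"x":0,"y":0,"z":0.3,"wx":0,"wy":0,"wz":0,"grip":1},{"x":0,"y":0,"z":0.3,"wx":0,"wy":0,"wz":0,"grip":1},{"x":0,"y":0,"z":0.3,"wx":0,"wy":0,"wz":0,"grip":1},{"x":0,"y":0,"z":0.3,"wx":0,"wy":0,"wz":0,"grip":1},{"x":0,"y":0,"z":0.3,"wx":0,"wy":0,"wz":0,"grip":1},{"x":0,"y":0,"z":0,"wx":0,"wy":0,"wz":0,"grip":1},{"x":0,"y":0,"z":0,"wx":0,"wy":0,"wz":0,"grip":1}]'
```

```text
time: 18.85
position: [0.4693, 0.0304, 0.1281]
ee_rot: [0.988, 0.156, 0.0, 0.0]
ft_force: [2.6, 1.6, -10.7]
gripper_width: 0.319
```

```bash
python3 -m jog '[{"x":0,"y":0,"z":0.2,"wx":0,"wy":0,"wz":0,"grip":1},{"x":0,"y":0,"z":0.2,"wx":0,"wy":0,"wz":0,"grip":1},{"x":0,"y":0,"z":0.1,"wx":0,"wy":0,"wz":0,"grip":1},{"x":0,"y":0,"z":0.1,"wx":0,"wy":0,"wz":0,"grip":1},{"x":0,"y":0,"z":0,"wx":0,"wy":0,"wz":0,"grip":1},{"x":0,"y":0,"z":0,"wx":0,"wy":0,"wz":0,"grip":1},{"x":0,"y":0,"z":0,"wx":0,"wy":0,"wz":0,"grip":1},{"x":0,"y":0,"z":0,"wx":0,"wy":0,"wz":0,"grip":1},{"x":0,"y":0,"z":0,"wx":0,"wy":0,"wz":0,"grip":1},{"x":0,"y":0,"z":0,"wx":0,"wy":0,"wz":0,"grip":1}]'
python3 - <<'E'
from h import *
im=grab_frame("scene");save("s2",cv2.resize(im[90:330,80:440],None,fx=2.2,fy=2.2,interpolation=cv2.INTER_CUBIC))
c=calibration("scene")
for l in("mug_a","glaze_jar","knob_grip"):
  for r in finder.spot_in("scene",l)[:2]: print(l,r["p"],world(c,r["position"]).round(3))
f=[]
print(manip.read_state()["ft_force"],manip.read_state()["position"])
E
```

```text
time: 19.85
position: [0.4692, 0.0304, 0.1333]
ee_rot: [0.988, 0.156, -0.0, -0.0]
ft_force: [5.6, 1.0, -26.3]
gripper_width: 0.321
mug_a 0.74 [ 0.622 -0.28   0.057]
mug_a 0.58 [ 0.474 -0.274  0.058]
glaze_jar 0.97 [ 0.753 -0.166  0.066]
knob_grip 0.66 [0.48  0.029 0.146]
[  6.62871299   1.30324527 -25.47491309] [0.46923704 0.03037215 0.13330111]
```

View pics/s2.png

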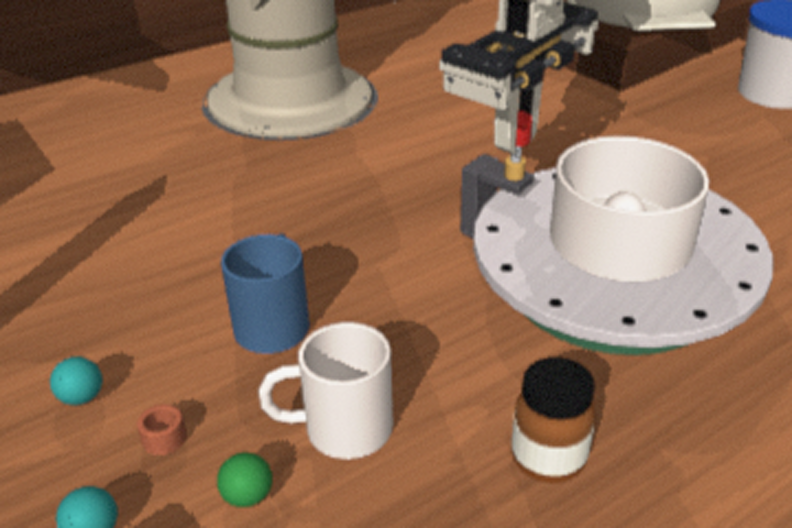

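The knob is fully up with the rod showing, the ball is in the jar, and the mugs and glaze jar are in place. The 26 N reading means it is against the stop, so I'll ease off 1 mm to avoid slip.

```bash
python3 -m jog '[{"x":0,"y":0,"z":-0.1,"wx":0,"wy":0,"wz":0,"grip":1},{"x":0,"y":0,"z":0,"wx":0,"wy":0,"wz":0,"grip":1},{"x":0,"y":0,"z":0,"wx":0,"wy":0,"wz":0,"grip":1},{"x":0,"y":0,"z":0,"wx":0,"wy":0,"wz":0,"grip":1},{"x":0,"y":0,"z":0,"wx":0,"wy":0,"wz":0,"grip":1},{"x":0,"y":0,"z":0,"wx":0,"wy":0,"wz":0,"grip":1},{"x":0,"y":0,"z":0,"wx":0,"wy":0,"wz":0,"grip":1},{"x":0,"y":0,"z":0,"wx":0,"wy":0,"wz":0,"grip":1},{"x":0,"y":0,"z":0,"wx":0,"wy":0,"wz":0,"grip":1},{"x":0,"y":0,"z":0,"wx":0,"wy":0,"wz":0,"grip":1}]' && python3 -c "
from h import *
s=manip.read_state();print(s['ft_force'],s['position'],s['gripper_width']);print(job_done())"
```

```text
time: 21.05
position: [0.4693, 0.0304, 0.1332]
ee_rot: [0.988, 0.156, -0.0, 0.0]
ft_force: [1.6, 0.8, -12.4]
gripper_width: 0.318
[  1.59937314   0.79597039 -12.43454506] [0.46928866 0.03037022 0.13316391] 0.31760710596848074
the job is handed in; nothing more can be done
None
```

I lowered the white ball into the jar, set it down from about 0.5 mm above the floor and let it go. Then I pulled the red knob fully up and handed the job in at about 21 s, still gripping it. No verdict was reported.

- **Ball:** after release the wrist camera put it at (0.595, 0.071), within a few mm of the jar's centre. The last scene picture, taken during the pull, still showed it in the jar.
- **Plunger:** the tool had risen about 22 mm. The 26 N pull showed it had reached the stop, so I eased the command back 1 mm. The knob stayed up at 12 N, with the jaws still at about 29.5 mm on it.
- **Mugs and glaze jar:** the finder put both mugs within about 6 mm of their first readings. For the glaze jar it gave (0.753, -0.166), against about (0.745, -0.154) from the first picture's outline. That is a different kind of measurement, and the jar looked unmoved in the picture.

**What was off:** the first grip on the knob was about 3 mm off-centre and put a 12 N side load on it, which I relieved before pulling. My red-colour check in the wrist picture found nothing, so I placed the knob from the finder and the picture.

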